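# Unscrew the coffee grinder's knurled collar, counting the turns

## Task

The bean hopper is off the coffee grinder, ready for cleaning: loosen the knurled collar on top of it by rolling it round anticlockwise (seen from above) with a fingertip on its rim, counting the turns, until its yellow dot comes round to the white index line for the second time, and leave it there with the dot at the line. Only push it round gently, without gripping it, and leave the hopper, cup, tamper and water bottle standing where they are.

Things in the scene. Friction and masses are not known exactly. Their poses are not given: they have to be found in the camera images.
- grinder: Red coffee grinder without its hopper, heavy and firmly standing, about 215 x 150 mm on the counter and 244 mm tall to the top of the collar. Origin: on the counter under the vertical axis of the collar; z up, -x is the grinder's front (spout, fork, index line). Its round burr chamber below the collar has a radius of 62 mm and its flat top (the shoulder) is at 208 mm; chute, spout and fork on the front are all lower than that.
- collar (a joint): Angle of the knurled collar in rad, growing anticlockwise seen from above (the loosening way). 0, 6.283 and 12.566 all have the yellow dot exactly at the white index line; 0 is screwed home. It starts somewhere between 0.6 and 3.4, so the dot first comes to the line at 6.283 and for the second time at 12.566. The collar turns stiffly (about 0.06 N m), stays where it is left, and climbs 1.5 mm a turn on its thread.
- collar_mid (a point): Centre of the collar, on its vertical axis, half-way up the rim. The collar is a dark steel disc 32 mm tall (16 mm above and below this point), 93 mm in diameter over 24 upright half-round ribs that stand 3 mm proud of the 87 mm core; its underside is 4 mm above the shoulder at the start. Its top is closed: the black bean throat is only shallow.
- dot (a point): Yellow dot, 12 mm across, on the top face of the collar, 35.5 mm from the axis; it turns with the collar.
- index_mark (a point): Fixed white index line, 12 mm long and 5 mm wide, running radially on the grinder's red shoulder just outside the collar on the grinder's front, 53 mm from the axis, and down the side of the burr chamber.
- tamper_mid (a point): Loose tamper, upright, steel foot 58 mm in diameter and dark wooden handle, 88 mm tall; this point is half-way up. To be left alone.
- cup_mid (a point): Loose white espresso cup, 68 mm in diameter and 62 mm tall; this point is half-way up. To be left alone.
- hopper_mid (a point): The grinder's loose amber bean hopper standing mouth down, 113 mm in diameter at the foot, 120 mm tall; this point is half-way up. To be left alone.
- water_mid (a point): Loose small clear water bottle with a blue cap, 64 mm in diameter and 210 mm tall; this point is half-way up. To be left alone.

How it is judged:
By the outcome, as a careful person would: the job done as asked, in the order asked, and still so for the second after the job is handed in, with the robot touching nothing.
It also fails if it takes over 58 s, if anything falls off the work surface, if the arm or the gripper's body presses on something with over 40 N, if the wrist force passes 120 N, or if a joint passes its speed limit or range.

## Robot

A 6-joint arm with a two-finger parallel gripper is mounted at the origin on the work surface. World frame = base frame: x ahead of the robot, y to its left, z up, the work surface at z = 0. Lengths are in m, angles in rad, forces in N, time in s.
With the tool pointing down it reaches from about 0.325 to 0.775 m from the base axis. Payload 9.3 kg.
Tool frame: the origin (TCP) lies midway between the tips of the shut fingers; the grasp point (between the pads) lies 19 mm behind it; z points along the fingers, y is the line along which they close (so a half turn about z gives the same grasp; the last joint's range is limited). The gripper opens to 85 mm and grips with 20 to 120 N. Pads are 22 mm wide; open, the fingers measure 114 mm over their backs; the gripper's body (76 mm by 85 mm) begins 54 mm behind the grasp point. The pads swing forward as they close: fully open they stand 13 mm farther back than shut.
Start: joints at [-1.45, 0.259, 0.021, 1.334, 0, 1.418], TCP at [0.149, -0.53, 0.196] pointing down, gripper open.
Joint ranges: [-3.04, 3.04], [-0.91, 1.82], [-1.04, 1.36], [-1.92, 1.95], [-1.52, 1.45], [-3.14, 3.14]. Speed limits (rad/s): [2.22, 2.22, 2.79, 3.14, 3.14, 3.14].

## Interface

Orientations are given as a unit quaternion [w, x, y, z].
In Python, from cell import robot gives the robot as it stands. The module is installed in compiled form; this text tells all that it offers.
- The arm moves only by the tool servo_tool, never from a script. Its argument "steps" is one flat list of numbers, 4 for each row, row after row: the shift along the world's x, y, z in cm, then the turn about the world's z in rad. A call has 1 to 10 rows; each row shifts and turns the commanded pose from where the row before left it; what a row does not reach is not made up. A row lasts 1/8 s, in which the tool goes at most 62.5 mm and 10.7 degrees, less where a joint would pass 70% of its speed; a pose out of reach is approached as far as the arm can. A call is refused whole if a number of a shift passes 6.25 or a number of a turn 0.188, either way. A call with a gripper value outside its range is refused whole. "grip" is the opening, from -1 (shut) to 1 (fully open), so that 0 is half open, set as the call begins (left out, the last holds). The fingers move at their own pace and stop on an object; "grip_force" is the grip in N (left out, the last holds). Time passes only in rows, so rows that do not move let the fingers close. It gives the time, the measured TCP pose, the force, the opening and the grip force at its end, in the units of the state.
- robot.get_state(): the state, without advancing time (a new reading comes with each control period).
- robot.get_image(name): name is "side" or "top" or "wrist"; returns a dict with "image" (384x512x3 uint8, blue, green, red), "fovy" (degrees; the focal length in pixels is half the picture's height over the tangent of half this angle, whatever the lens; pixels are square), "cx", "cy" (the principal point, pixels), "rvec" (rotation vector, rad) and "tvec" (3), from world to camera coordinates, as OpenCV has them; the wrist camera has in their place "mount" (4x4, takes a point from camera to tool coordinates, whose origin is the TCP and whose axes are the flange's). Camera axes: x right, y down, z forward; pixel columns grow to the right and rows downward; lengths in m; the calibration is good to about 2 mm. The wrist camera is an equidistant fisheye: a pixel r from the principal point sees the ray r / f radians off the axis. A picture is of the moment at which its call begins: read the wrist's pose just before it. There is no depth.
- robot.hand_in(): hands the job in; it is judged then, once.
The state is a dict: "t": time; "joint_positions": joint angles; "dq": joint speeds; "effort": joint torques, N m; "position": TCP position; "tcp_rot": TCP orientation; "contact_force": force on the tool from outside, world axes, zero at the start; "wrist_torque": the same for the moment, N m; "finger_gap": finger opening in m; "grasp_force": force on a finger pad.
Only numpy, scipy, OpenCV 4.12 (cv2) and the standard library are available. Lean on these libraries where they do the work, as an engineer would, in place of code of your own. Each camera call takes 0.05 s, during which the arm holds its last target. There are 200 camera calls.

## Working session

There is one attempt and no reset: what is moved stays moved. The work goes in short steps, Python scripts to look and compute and a tool call to move; the robot and the scene stay as the last step left them, time stands still between calls to the robot, and variables do not carry over. Pictures are saved under pics/ and viewed, at most 11 in all, crops included, and the job is handed in when it is done.

Besides the shell and the picture viewer there is one more tool, called after "Call:" as name(argument=value, ...) on one line, values as JSON. servo_tool: Moves the arm, as the interface text tells. Its arguments: {"type":"object","properties":{"steps":{"type":"array"},"grip":{"type":"number"},"grip_force":{"type":"number"}},"required":["steps"]}

```bash
mkdir -p pics
cat > h.py <<'E'
import numpy as np, cv2
from cell import robot
def cam(n):
    d=robot.get_image(n); im=d["image"]; f=im.shape[0]/2/np.tan(np.radians(d["fovy"])/2)
    R=cv2.Rodrigues(np.array(d["rvec"],float))[0]; t=np.array(d["tvec"],float).ravel()
    return im,f,d["cx"],d["cy"],R,t
def onz(c,u,v,z):
    im,f,cx,cy,R,t=c; o=-R.T@t; r=R.T@np.array([(u-cx)/f,(v-cy)/f,1]); return o+r*(z-o[2])/r[2]
def proj(c,p):
    im,f,cx,cy,R,t=c; q=R@np.array(p)+t; return np.array([cx+f*q[0]/q[2],cy+f*q[1]/q[2]])
E
python3 - <<'E'
from h import *
a=cam("top");b=cam("side")
cv2.imwrite("pics/top.png",a[0]);cv2.imwrite("pics/side.png",b[0])
for c in(a,b): print(c[1:4],-c[4].T@c[5],c[4][2])
s=robot.get_state();print({k:np.round(v,3) for k,v in s.items()})
E
```

```text
(np.float64(430.7609959636419), 263.98987563666327, 192.8324884061053) [0.34887234 0.05532265 1.27455568] [ 0.19244647 -0.01090396 -0.98124689]
(np.float64(398.7880377299951), 256.6858737582598, 193.59693001214455) [0.3254898  0.86646379 0.65382748] [ 0.22660066 -0.83981622 -0.49331618]
{'t': np.float64(0.1), 'joint_positions': array([-1.45 ,  0.259,  0.021,  1.334, -0.   ,  1.418]), 'dq': array([ 0.   , -0.   ,  0.004,  0.   ,  0.001, -0.001]), 'effort': array([ 2.0000e-03, -5.5670e+01,  3.4507e+01,  1.2000e-02, -0.0000e+00,
        0.0000e+00]), 'position': array([ 0.149, -0.529,  0.196]), 'tcp_rot': array([-0.001,  0.991,  0.136,  0.   ]), 'contact_force': array([-0.387,  0.835, -0.264]), 'wrist_torque': array([ 0.001,  0.05 , -0.011]), 'grasp_force': np.float64(0.0), 'finger_gap': np.float64(0.085)}
```

View pics/top.png

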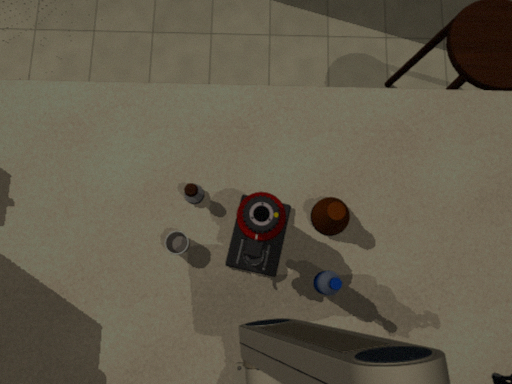

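View pics/side.png

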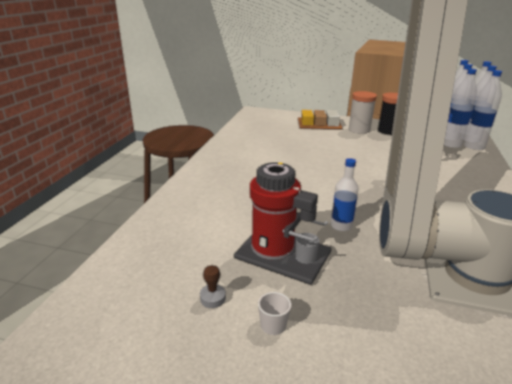

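The top view shows the collar at about (262,213), the dot near (276,214) and the index line near (257,237). The side view confirms the layout: the tamper and cup are on the +y side, and the bottle and hopper on the −y side. Next I'll measure these positions.

```bash
cat >> h.py <<'E'
def blob(c,lo,hi,box,allb=False):
    x0,y0,x1,y1=box; h=cv2.cvtColor(c[0],cv2.COLOR_BGR2HSV)[y0:y1,x0:x1]
    m=cv2.inRange(h,lo,hi); n,l,s,ce=cv2.connectedComponentsWithStats(m)
    return sorted([(int(s[i,4]),ce[i]+[x0,y0]) for i in range(1,n)],key=lambda q:-q[0])[:4]
YEL=((22,90,70),(38,255,255)); BOX=(225,180,300,250)
E
python3 - <<'E'
from h import *
c=cam("top"); im=c[0]
print("yel",blob(c,*YEL,BOX)); print("white",blob(c,(0,0,130),(180,70,255),BOX))
h=cv2.cvtColor(im,cv2.COLOR_BGR2HSV)
red=(cv2.inRange(h,(0,130,60),(8,255,255))|cv2.inRange(h,(172,130,60),(180,255,255)))
red[:, :225]=0;red[:,300:]=0;red[:180]=0;red[255:]=0
p=cv2.findNonZero(red); hull=cv2.convexHull(p); print("red",len(p),cv2.minEnclosingCircle(hull),cv2.fitEllipse(hull))
e=cv2.fitEllipse(hull); print("shoulder centre",onz(c,*e[0],.208), "r",e[1][0]/2/c[1]*(1.2745-.208))
cv2.imwrite("pics/crop.png",cv2.resize(im[170:300,150:370],None,fx=3.6,fy=3.6,interpolation=cv2.INTER_CUBIC))
d=robot.get_image("wrist"); cv2.imwrite("pics/wrist.png",d["image"]); print(d["mount"],d["fovy"])
E
```

```text
yel [(22, array([275.63636364, 214.36363636]))]
white []
red 413 ((260.4620361328125, 215.21835327148438), 24.163990020751953) ((260.5816345214844, 215.53880310058594), (47.15110397338867, 48.3904914855957), 81.66184997558594)
shoulder centre [0.50010838 0.05099323 0.208     ] r 0.05836955162934881
[[-2.28742960e-04 -9.64626832e-01 -2.63619085e-01  6.75839878e-02]
 [ 9.99999608e-01 -4.46220022e-04  7.65092318e-04 -2.33457905e-04]
 [-8.55660693e-04 -2.63618807e-01  9.64626556e-01 -1.77096363e-01]
 [ 0.00000000e+00  0.00000000e+00  0.00000000e+00  1.00000000e+00]] 65.70646984690485
```

View pics/crop.png

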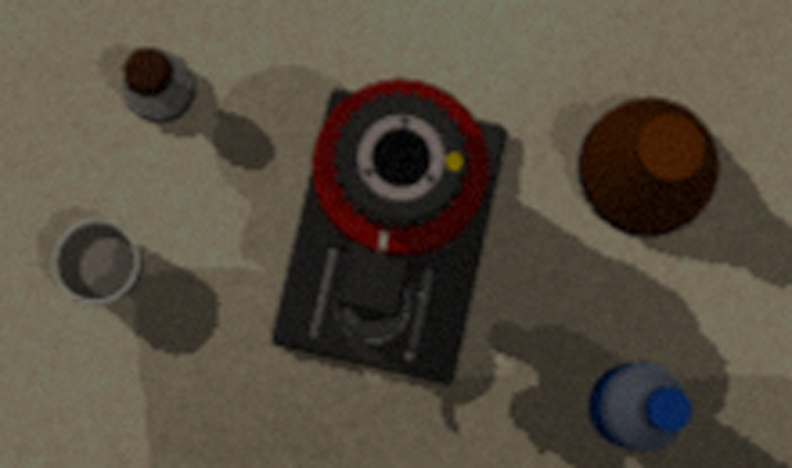

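View pics/wrist.png

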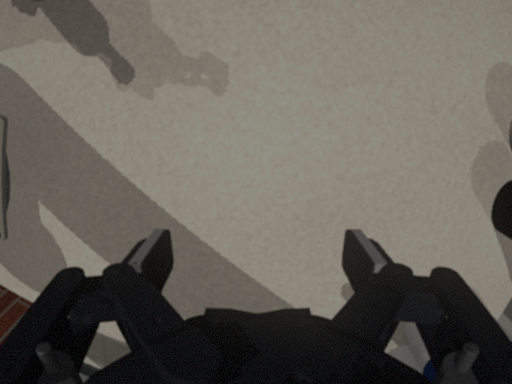

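The crop at 3.6× shows the dot at (454,161), the index line at (383,240) and the throat centre at (401,157). The wrist view shows the open fingers, and nothing is near them. If tool x faces the collar axis, the wrist camera will sit over the collar and keep the dot in view during the stroke.

Run:
```python
from h import *
c=cam("top"); s=cam("side")
f=lambda u,v,z: onz(c,150+u/3.6-.36,170+v/3.6-.36,z)
C1=f(401,157,.243);S=f(401,166,.208);D=f(454,161,.2445);I=f(383,240,.208)
dark=cv2.inRange(cv2.cvtColor(c[0],cv2.COLOR_BGR2HSV),(0,0,0),(180,255,255))
print("ring",C1,"shoulder",S,"dot",D,"idx",I)
for C in (C1,S):
    d=D-C;i=I-C; a=np.arctan2(d[1],d[0]);b=np.arctan2(i[1],i[0]); print(np.hypot(*d[:2]),np.hypot(*i[:2]),a,b,(a-b)%6.283)
print("water",f(625,407,.0),f(667,408,.21),"hop",f(672,147,.12))
print(proj(s,[*C1[:2],.244]))
print("side yel",[(n,p,onz(s,*p,.2445)) for n,p in blob(s,*YEL,(255,155,300,185))])
```

```text
ring [0.50074386 0.050158   0.243     ] shoulder [0.49959516 0.04986668 0.208     ] dot [0.49849841 0.01457838 0.2445    ] idx [0.44808659 0.06128862 0.208     ]
0.03565040517202413 0.053820804285832725 -1.633823206513969 2.933280330949473 1.7158964625365583
0.035305344250455645 0.05275977882409173 -1.6018661162124734 2.9233753256689434 1.7577585581185833
water [ 0.33651159 -0.13538494  0.        ] [ 0.3383682  -0.13230349  0.21      ] hop [ 0.53040068 -0.1547674   0.12      ]
[275.73936727 170.32072488]
side yel [(3, array([280., 163.]), array([0.49979732, 0.00921479, 0.2445    ]))]
```

Call:
servo_tool(steps=[0,0,6,0,0,0,5,0,2.5,5,0,0,2.5,5,0,0,2.5,5,0,0,2.5,5,0,0,2.5,5,0,0,2.5,5,0,0,2.5,5,0,0], grip=-1, grip_force=20)

```text
t: 1.42
position: [0.3241, -0.1778, 0.3065]
tcp_rot: [0.0, 0.991, 0.136, 0.0]
contact_force: [1.0, -0.9, 0.1]
finger_gap: -0.0001
grasp_force: 0.0
```

Call:
servo_tool(steps=[2.7,5.2,0,0,2.7,5.2,0,0,2.7,5.2,0,0,2.7,5.3,0,0,0,0,-2.5,0,0,0,-3,0,0,0,-2.8,0,0,0,0,0])

```text
t: 2.42
position: [0.4306, 0.0297, 0.2222]
tcp_rot: [-0.0, 0.991, 0.137, -0.002]
contact_force: [1.0, 0.7, 0.2]
finger_gap: 0.0003
grasp_force: 0.0
```

Run:
```python
from h import *
s=robot.get_state();print({k:np.round(s[k],4) for k in("t","position","tcp_rot","contact_force","joint_positions")})
d=robot.get_image("wrist"); cv2.imwrite("pics/w2.png",d["image"])
```

```text
{'t': np.float64(2.425), 'position': array([0.4306, 0.0297, 0.2222]), 'tcp_rot': array([-4.000e-04,  9.906e-01,  1.366e-01, -1.600e-03]), 'contact_force': array([1.0246, 0.7172, 0.1527]), 'joint_positions': array([-0.126 ,  0.0507, -0.1684,  1.3549, -0.    ,  2.7416])}
```

View pics/w2.png

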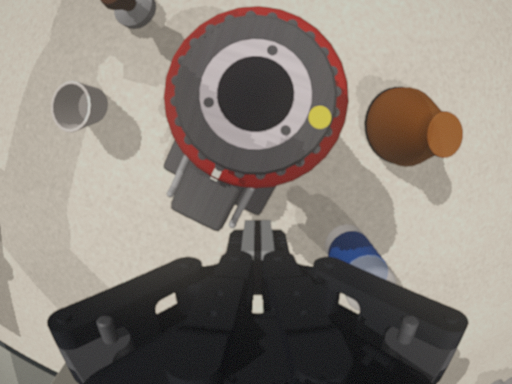

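The wrist view shows the collar at (256,94), the dot at (320,117), the index line at (215,173) and the narrow closed fingertips at (258,225). I'll add a dot-angle measurement and an arc planner, and move in towards contact.

```bash
cat >> h.py <<'E'
C=np.array([.500,.050])
def wray(d,s,p):
    f=192/np.tan(np.radians(d["fovy"])/2); v=np.array([p[0]-d["cx"],p[1]-d["cy"]]); r=np.hypot(*v); a=r/f
    w=np.append(v/r*np.sin(a),np.cos(a)); M=np.array(d["mount"]); q=np.array(s["tcp_rot"])
    q=q/np.linalg.norm(q); w0,x,y,z=q
    R=np.array([[1-2*(y*y+z*z),2*(x*y-w0*z),2*(x*z+w0*y)],[2*(x*y+w0*z),1-2*(x*x+z*z),2*(y*z-w0*x)],[2*(x*z-w0*y),2*(y*z+w0*x),1-2*(x*x+y*y)]])
    return np.array(s["position"])+R@M[:3,3], R@M[:3,:3]@w
def wz(d,s,p,z):
    o,r=wray(d,s,p); return o+r*(z-o[2])/r[2]
def dot(verbose=True,name=None):
    s=robot.get_state(); d=robot.get_image("wrist")
    if name: cv2.imwrite(name,d["image"])
    b=[q for q in blob((d["image"],),(24,140,110),(36,255,255),(100,0,420,230)) if q[0]>60]
    w=[(n,wz(d,s,p,.208)[:2]-C) for n,p in blob((d["image"],),(0,0,215),(180,25,255),(60,0,460,230)) if n>15]
    w=[(n,np.round(v*1000,1),round(float(np.arctan2(v[1],v[0])),3)) for n,v in w if .045<np.hypot(*v)<.061]
    p=np.array(s["position"])[:2]-C
    x=s["tcp_rot"]; psi=2*np.arctan2(x[2],x[1])
    print("t",round(s["t"],2),"finger r %.1f th %.3f psi %.3f j6 %.2f z %.4f"%(np.hypot(*p)*1000,np.arctan2(p[1],p[0]),psi,s["joint_positions"][5],s["position"][2]),"F",np.round(s["contact_force"],1))
    for n,q in b:
        v=wz(d,s,q,.245)[:2]-C; a=np.arctan2(v[1],v[0]); print("dot",n,"r %.1f"%(np.hypot(*v)*1000),"ang %.3f collar mod %.3f"%(a,(a-2.928)%(2*np.pi)))
    print("white",w)
def arc(th0,r0,dth,r1,n,dpsi=None):
    "rows for n arc steps of dth; first goes from r0 to r1"
    rows=[];P=lambda t,r:np.array([np.cos(t),np.sin(t)])*r/10
    a=P(th0,r0); acc=a.copy()
    for k in range(1,n+1):
        b=P(th0+k*dth,r1); s=np.round(b-acc,2); acc+=s; rows+=[float(s[0]),float(s[1]),0,dth]
    print(rows)
E
python3 -c "
from h import *
dot()"
```

```text
t 2.48 finger r 71.6 th -2.852 psi 0.274 j6 2.74 z 0.2235 F [ 0.4 -0.8  0.4]
dot 367 r 34.5 ang -1.582 collar mod 1.773
white []
```

Call:
servo_tool(steps=[0.5,0.13,0,0,0.4,0.11,0,0,0.1,0.03,0,0,0,0,0,0])

```text
t: 3.02
position: [0.4418, 0.0322, 0.2234]
tcp_rot: [-0.0, 0.991, 0.136, -0.0]
contact_force: [-0.5, -0.5, 0.6]
finger_gap: -0.0002
grasp_force: 0.0
```

```bash
python3 -c "
from h import *
dot()"
```

```text
t 3.02 finger r 60.8 th -2.845 psi 0.274 j6 2.75 z 0.2234 F [-0.5 -0.5  0.6]
dot 359 r 34.5 ang -1.582 collar mod 1.773
white []
```

Call:
servo_tool(steps=[0.14,0.04,0,0,0.1,0.03,0,0,0,0,0,0])

```text
t: 3.45
position: [0.4442, 0.0329, 0.2234]
tcp_rot: [0.0, 0.991, 0.136, -0.0]
contact_force: [-0.2, 0.7, 0.2]
finger_gap: 0.0004
grasp_force: 0.0
```

Call:
servo_tool(steps=[0.1,0.03,0,0,0,0,0,0])

```text
t: 3.7
position: [0.4451, 0.0332, 0.2234]
tcp_rot: [0.0, 0.991, 0.136, -0.0]
contact_force: [-0.6, 0.1, -0.0]
finger_gap: 0.0003
grasp_force: 0.0
```

Call:
servo_tool(steps=[0.1,0.03,0,0,0,0,0,0])

```text
t: 3.95
position: [0.4462, 0.0335, 0.2234]
tcp_rot: [-0.0, 0.991, 0.137, -0.0]
contact_force: [0.4, -0.7, -1.7]
finger_gap: 0.0
grasp_force: 0.0
```

```bash
python3 -c "
from h import *
dot(name='pics/w3.png')
s=robot.get_state();d=robot.get_image('wrist')
im=d['image'];g=cv2.cvtColor(im,cv2.COLOR_BGR2HSV);p=cv2.inRange(g,(0,150,80),(8,255,255))|cv2.inRange(g,(172,150,80),(180,255,255));p[:, :120]=0;p[:,360:]=0;p[230:]=0
# bright ring on top
r=cv2.inRange(g,(0,0,120),(180,60,255));n,l,st,ce=cv2.connectedComponentsWithStats(r)
for i in range(1,n):
  if st[i,4]>500: print(st[i],ce[i],wz(d,s,ce[i],.244))
"
```

```text
t 3.95 finger r 56.3 th -2.845 psi 0.274 j6 2.75 z 0.2234 F [ 0.4 -0.7 -1.7]
dot 358 r 34.4 ang -1.582 collar mod 1.773
white []
[     0      0    512    384 111938] [254.30035377 156.8524451 ] [0.48475206 0.0460597  0.244     ]
[ 199   68  112  111 5062] [254.54109048 122.36606085] [0.50251465 0.05088293 0.244     ]
[  0 348  44  36 714] [ 12.68627451 368.86414566] [0.16920318 0.26247848 0.244     ]
```

View pics/w3.png

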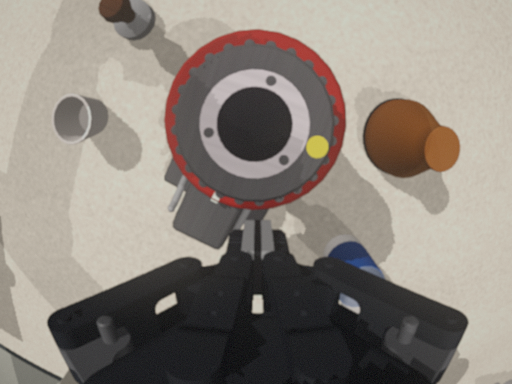

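The ring centre at (254.5,122.4) puts the axis at about (0.502, 0.0508), 2 mm further out than my first estimate. The fingertips are close to the rim but not touching it yet, so I'll keep approaching.

Call:
servo_tool(steps=[0.1,0.03,0,0,0,0,0,0])

```text
t: 4.3
position: [0.4472, 0.0338, 0.2234]
tcp_rot: [-0.0, 0.991, 0.136, 0.0]
contact_force: [-0.5, -0.3, -0.9]
finger_gap: -0.0003
grasp_force: 0.0
```

Call:
servo_tool(steps=[0.1,0.03,0,0,0,0,0,0])

```text
t: 4.55
position: [0.4482, 0.0341, 0.2233]
tcp_rot: [0.0, 0.991, 0.136, -0.0]
contact_force: [0.2, -0.1, 0.2]
finger_gap: -0.0004
grasp_force: 0.0
```

Call:
servo_tool(steps=[0.1,0.03,0,0,0,0,0,0])

```text
t: 4.8
position: [0.4492, 0.0344, 0.2234]
tcp_rot: [0.0, 0.991, 0.136, -0.0]
contact_force: [0.4, -0.1, 0.3]
finger_gap: -0.0
grasp_force: 0.0
```

Call:
servo_tool(steps=[0.1,0.03,0,0,0,0,0,0])

```text
t: 5.05
position: [0.4502, 0.0347, 0.2233]
tcp_rot: [-0.0, 0.991, 0.136, -0.0]
contact_force: [-0.3, 0.6, 1.2]
finger_gap: -0.0001
grasp_force: 0.0
```

Call:
servo_tool(steps=[0.1,0.03,0,0,0,0,0,0])

```text
t: 5.3
position: [0.4512, 0.035, 0.2234]
tcp_rot: [-0.0, 0.991, 0.136, -0.0]
contact_force: [-0.2, -0.1, -0.4]
finger_gap: -0.0001
grasp_force: 0.0
```

```bash
sed -i 's/^C=.*/C=np.array([.502,.0507])/' h.py; python3 -c "
from h import *
dot()"
```

```text
t 5.3 finger r 53.2 th -2.842 psi 0.274 j6 2.76 z 0.2234 F [-0.2 -0.1 -0.4]
dot 357 r 35.2 ang -1.639 collar mod 1.716
white []
```

Call:
servo_tool(steps=[0.1,0.03,0,0,0,0,0,0])

```text
t: 5.6
position: [0.4522, 0.0353, 0.2234]
tcp_rot: [0.0, 0.991, 0.136, -0.0]
contact_force: [-1.0, -0.4, 0.0]
finger_gap: -0.0004
grasp_force: 0.0
```

Call:
servo_tool(steps=[0.1,0.03,0,0,0,0,0,0])

```text
t: 5.85
position: [0.4531, 0.0356, 0.2234]
tcp_rot: [-0.0, 0.991, 0.136, -0.0]
contact_force: [0.2, -0.1, 0.0]
finger_gap: 0.0002
grasp_force: 0.0
```

```bash
python3 -c "
from h import *
dot(name='pics/w4.png')
im=cv2.imread('pics/w4.png');cv2.imwrite('pics/w4c.png',cv2.resize(im[20:300,150:380],None,fx=2.1,fy=2.1,interpolation=cv2.INTER_CUBIC))"
```

```text
t 5.85 finger r 51.1 th -2.842 psi 0.274 j6 2.76 z 0.2234 F [ 0.2 -0.1  0. ]
dot 354 r 35.2 ang -1.640 collar mod 1.715
white []
```

View pics/w4c.png

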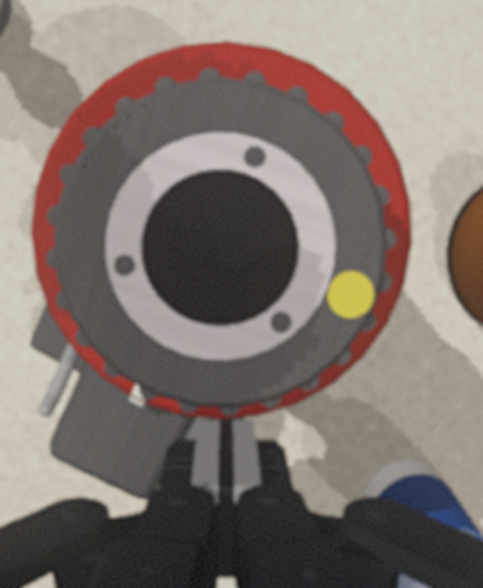

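The crop shows the fingertips' near edge at row 420 and the rim at about row 408, which leaves roughly 3 mm to go.

Call:
servo_tool(steps=[0.1,0.03,0,0,0,0,0,0])

```text
t: 6.15
position: [0.4542, 0.0359, 0.2233]
tcp_rot: [-0.0, 0.991, 0.136, -0.0]
contact_force: [-0.4, -0.4, -0.0]
finger_gap: 0.0001
grasp_force: 0.0
```

Call:
servo_tool(steps=[0.1,0.03,0,0,0,0,0,0])

```text
t: 6.4
position: [0.4552, 0.0362, 0.2234]
tcp_rot: [0.0, 0.991, 0.136, 0.0]
contact_force: [-0.5, 1.0, 0.1]
finger_gap: -0.0
grasp_force: 0.0
```

Call:
servo_tool(steps=[0.1,0.03,0,0,0,0,0,0])

```text
t: 6.65
position: [0.4562, 0.0365, 0.2234]
tcp_rot: [-0.0, 0.991, 0.136, 0.0]
contact_force: [-0.3, -0.1, 0.4]
finger_gap: -0.0
grasp_force: 0.0
```

Call:
servo_tool(steps=[0.1,0.03,0,0,0,0,0,0])

```text
t: 6.9
position: [0.4572, 0.0368, 0.2234]
tcp_rot: [-0.0, 0.991, 0.136, 0.0]
contact_force: [0.0, 0.1, 1.0]
finger_gap: 0.0002
grasp_force: 0.0
```

Call:
servo_tool(steps=[0.1,0.03,0,0,0,0,0,0])

```text
t: 7.15
position: [0.4582, 0.0371, 0.2234]
tcp_rot: [-0.0, 0.991, 0.136, 0.0]
contact_force: [0.6, 0.4, 0.2]
finger_gap: -0.0001
grasp_force: 0.0
```

```bash
python3 -c "
from h import *
dot(name='pics/w5.png')
s=cam('side')[0]
im=cv2.imread('pics/w5.png');a=cv2.resize(im[20:300,150:380],(460,560),interpolation=cv2.INTER_CUBIC)
b=cv2.resize(s[130:270,230:315],(340,560),interpolation=cv2.INTER_CUBIC)
cv2.imwrite('pics/w5c.png',np.hstack([a,b]))"
```

```text
t 7.15 finger r 45.9 th -2.841 psi 0.274 j6 2.77 z 0.2234 F [0.6 0.4 0.2]
dot 345 r 35.2 ang -1.637 collar mod 1.718
white []
```

View pics/w5c.png

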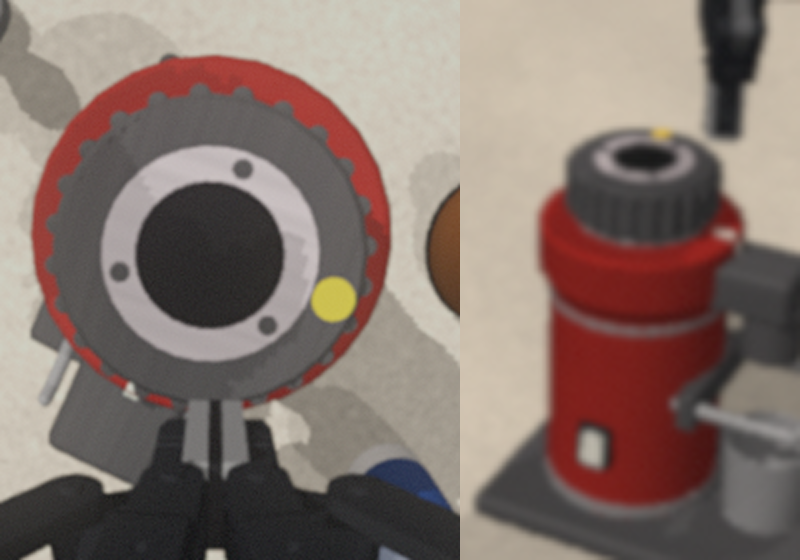

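The side panel shows the fingertip at (725,135), higher than the collar rim, even though the reported TCP height is below it. I'll check this by projecting the TCP into that view.

```bash
python3 -c "
from h import *
s=cam('side');st=robot.get_state();p=st['position'];print(p,proj(s,p),'tip seen',230+265/4,130+135/4, [ (z,np.round(proj(s,[p[0],p[1],z]),1)) for z in(.25,.26,.27)])
d=robot.get_image('wrist');M=np.array(d['mount']);q=np.linalg.inv(M)@[0,0,0,1];f=192/np.tan(np.radians(d['fovy'])/2)
def pw(t):
  q=(np.linalg.inv(M)@[*t,1])[:3];r=np.hypot(*q[:2]);a=np.arctan2(r,q[2]);return np.round(np.array([d['cx'],d['cy']])+q[:2]/r*f*a,1)
print('wrist TCP px',pw([0,0,0]),pw([0,0,-.03]),pw([.011,0,0]),d['cx'],d['cy'],f)
t=cam('top');print('top tip',proj(t,p))
"
```

```text
[0.45811293 0.03710277 0.22336664] [294.31434114 178.21301448] tip seen 296.25 163.75 [(0.25, array([295., 168.])), (0.26, array([295.3, 164.1])), (0.27, array([295.5, 160.2]))]
wrist TCP px [257.4 214.4] [257.4 234.1] [257.4 198. ] 257.2115401930477 185.34331541407497 297.3186396354542
top tip [265.98682181 231.79828114]
```

Both views agree that the real fingertip sits about 35 mm behind the nominal TCP, so the finger has been hovering over the collar. I'll back off radially, lower the tool slowly and check.

Call:
servo_tool(steps=[-1.2,-0.34,0,0,-1.2,-0.34,0,0,0,0,-0.8,0,0,0,-0.8,0,0,0,-0.8,0,0,0,0,0])

```text
t: 8.15
position: [0.4339, 0.0303, 0.1985]
tcp_rot: [-0.0, 0.991, 0.136, -0.001]
contact_force: [0.5, 0.7, 1.1]
finger_gap: -0.0001
grasp_force: 0.0
```

```bash
python3 -c "
from h import *
dot(name='pics/w6.png')
c=cam('side');s=c[0];p=robot.get_state()['position']
print([(z,np.round((proj(c,[p[0],p[1],z])-[230,130])*4+[460,0])) for z in (p[2],.22,.23,.24)])
im=cv2.imread('pics/w6.png');a=cv2.resize(im[20:300,150:380],(460,560),interpolation=cv2.INTER_CUBIC)
b=cv2.resize(s[130:270,230:315],(340,560),interpolation=cv2.INTER_CUBIC)
cv2.imwrite('pics/w6c.png',np.hstack([a,b]))"
```

```text
t 8.15 finger r 71.1 th -2.851 psi 0.274 j6 2.74 z 0.1985 F [0.5 0.7 1.1]
dot 503 r 35.2 ang -1.640 collar mod 1.716
white []
[(np.float64(0.19925333018471011), array([756., 229.])), (0.22, array([759., 198.])), (0.23, array([760., 183.])), (0.24, array([761., 168.]))]
```

View pics/w6c.png

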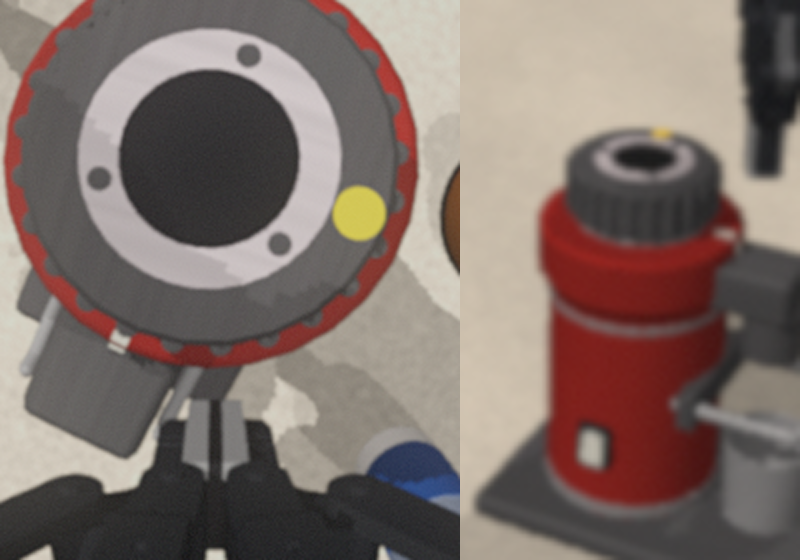

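The tip at row 175 confirms the roughly 36 mm offset, so it's now at z ≈ 0.235. I'll lower it 6 mm more and refine the axis and index from this picture: ring centre at full-frame (254.5,99), line at (210,190).

```bash
cat >> h.py <<'E'
def ring(d,s):
    g=cv2.cvtColor(d["image"],cv2.COLOR_BGR2HSV); r=cv2.inRange(g,(0,0,0),(180,110,58)); r[205:]=0
    n,l,st,ce=cv2.connectedComponentsWithStats(r)
    return [(st[i,4],wz(d,s,ce[i],.244)[:2]) for i in range(1,n) if st[i,4]>1500]
E
python3 -c "
from h import *
s=robot.get_state();d=robot.get_image('wrist')
print(ring(d,s)); c=wz(d,s,(254.8,99.5),.244);i=wz(d,s,(209.7,190.5),.208);print(c,i)
for k in (c[:2],C): v=i[:2]-k;print(np.hypot(*v),np.arctan2(v[1],v[0]))
"
```

```text
[(np.int32(5295), array([0.50051971, 0.05083413]))]
[0.50177782 0.05055601 0.244     ] [0.44427243 0.06264055 0.208     ]
0.05876143622544024 2.9344604766319335
0.05894955113886263 2.93762594290117
```

Call:
servo_tool(steps=[0,0,-0.6,0,0.5,0.14,0,0,0,0,0,0])

```text
t: 8.68
position: [0.4395, 0.0318, 0.1933]
tcp_rot: [-0.0, 0.991, 0.137, 0.0]
contact_force: [-0.4, 0.6, -0.5]
finger_gap: -0.0002
grasp_force: 0.0
```

Call:
servo_tool(steps=[0.3,0.08,0,0,0,0,0,0])

```text
t: 8.93
position: [0.4423, 0.0325, 0.1934]
tcp_rot: [0.0, 0.991, 0.137, 0.0]
contact_force: [-0.7, 0.1, -0.1]
finger_gap: 0.0003
grasp_force: 0.0
```

Call:
servo_tool(steps=[0.2,0.06,0,0,0,0,0,0])

```text
t: 9.18
position: [0.4442, 0.0331, 0.1934]
tcp_rot: [0.0, 0.991, 0.136, 0.0]
contact_force: [-0.7, 0.3, 0.7]
finger_gap: 0.0001
grasp_force: 0.0
```

Call:
servo_tool(steps=[0.19,0.06,0,0,0,0,0,0])

```text
t: 9.43
position: [0.4459, 0.0337, 0.1933]
tcp_rot: [0.0, 0.991, 0.136, -0.0]
contact_force: [-0.5, -0.0, 0.1]
finger_gap: -0.0002
grasp_force: 0.4
```

Call:
servo_tool(steps=[0.1,0.03,0,0,0,0,0,0])

```text
t: 9.68
position: [0.4461, 0.0338, 0.1933]
tcp_rot: [0.0, 0.991, 0.136, -0.001]
contact_force: [-5.0, -2.3, 1.9]
finger_gap: -0.0001
grasp_force: 2.9
```

Call:
servo_tool(steps=[0.1,0.03,0,0,0,0,0,0])

```text
t: 9.93
position: [0.4462, 0.0338, 0.1932]
tcp_rot: [0.0, 0.991, 0.136, -0.002]
contact_force: [-10.1, -4.1, 4.8]
finger_gap: 0.0
grasp_force: 5.2
```

Contact: about 5 N per mm, now 11 N. Next, the anticlockwise arc.

```bash
python3 -c "
from h import *
arc(-2.849,56.5,.13,56.5,10)
arc(-1.549,56.5,.13,56.5,10)"
```

```text
[0.26, -0.69, 0, 0.13, 0.34, -0.65, 0, 0.13, 0.43, -0.59, 0, 0.13, 0.49, -0.54, 0, 0.13, 0.57, -0.47, 0, 0.13, 0.62, -0.39, 0, 0.13, 0.67, -0.31, 0, 0.13, 0.7, -0.22, 0, 0.13, 0.72, -0.13, 0, 0.13, 0.73, -0.03, 0, 0.13]
[0.73, 0.06, 0, 0.13, 0.72, 0.16, 0, 0.13, 0.69, 0.25, 0, 0.13, 0.65, 0.34, 0, 0.13, 0.6, 0.42, 0, 0.13, 0.55, 0.49, 0, 0.13, 0.47, 0.56, 0, 0.13, 0.4, 0.62, 0, 0.13, 0.32, 0.66, 0, 0.13, 0.22, 0.7, 0, 0.13]
```

Call:
servo_tool(steps=[0.26,-0.69,0,0.13,0.34,-0.65,0,0.13,0.43,-0.59,0,0.13,0.49,-0.54,0,0.13,0.57,-0.47,0,0.13])

```text
t: 10.55
position: [0.4679, 0.0038, 0.1934]
tcp_rot: [0.001, 0.894, 0.447, -0.001]
contact_force: [-6.1, -5.1, 3.0]
finger_gap: 0.0002
grasp_force: 3.8
```

```bash
python3 -c "
from h import *
dot()"
```

```text
t 10.55 finger r 58.0 th -2.199 psi 0.927 j6 2.04 z 0.1934 F [-6.1 -5.1  3. ]
dot 508 r 35.1 ang -0.972 collar mod 2.383
white []
```

The collar turned 0.67 rad for a 0.65 rad arc, so there was no slip. I'll continue with longer arcs.

```bash
python3 -c "
from h import *
arc(-2.199,56.5,.16,56.5,10)
arc(-.599,56.5,.16,56.5,10)
arc(1.001,56.5,.16,56.5,10)"
```

```text
[0.77, -0.47, 0, 0.16, 0.84, -0.34, 0, 0.16, 0.88, -0.21, 0, 0.16, 0.9, -0.06, 0, 0.16, 0.9, 0.08, 0, 0.16, 0.87, 0.23, 0, 0.16, 0.83, 0.36, 0, 0.16, 0.76, 0.49, 0, 0.16, 0.67, 0.6, 0, 0.16, 0.57, 0.71, 0, 0.16]
[0.45, 0.78, 0, 0.16, 0.32, 0.85, 0, 0.16, 0.17, 0.88, 0, 0.16, 0.04, 0.91, 0, 0.16, -0.11, 0.89, 0, 0.16, -0.25, 0.87, 0, 0.16, -0.39, 0.82, 0, 0.16, -0.51, 0.74, 0, 0.16, -0.62, 0.66, 0, 0.16, -0.72, 0.54, 0, 0.16]
[-0.8, 0.42, 0, 0.16, -0.85, 0.3, 0, 0.16, -0.89, 0.15, 0, 0.16, -0.9, 0.01, 0, 0.16, -0.9, -0.14, 0, 0.16, -0.86, -0.27, 0, 0.16, -0.8, -0.41, 0, 0.16, -0.73, -0.53, 0, 0.16, -0.64, -0.64, 0, 0.16, -0.52, -0.74, 0, 0.16]
```

Call:
servo_tool(steps=[0.77,-0.47,0,0.16,0.84,-0.34,0,0.16,0.88,-0.21,0,0.16,0.9,-0.06,0,0.16,0.9,0.08,0,0.16,0.87,0.23,0,0.16,0.83,0.36,0,0.16,0.76,0.49,0,0.16,0.67,0.6,0,0.16,0.57,0.71,0,0.16])

```text
t: 11.85
position: [0.5493, 0.019, 0.1933]
tcp_rot: [0.0, 0.302, 0.953, 0.0]
contact_force: [0.4, 0.0, -0.1]
finger_gap: -0.0002
grasp_force: 0.0
```

```bash
python3 -c "
from h import *
dot()"
```

```text
t 11.85 finger r 57.0 th -0.591 psi 2.529 j6 0.49 z 0.1933 F [ 0.4  0.  -0.1]
dot 499 r 35.1 ang -0.088 collar mod 3.267
white []
```

Contact was lost on the far side, so the axis is about 1.3 mm nearer in x, which agrees with the top view. I'll correct the centre and carry on.

```bash
sed -i 's/^C=.*/C=np.array([.5007,.0504])/' h.py; python3 -c "
from h import *
p=robot.get_state()['position'][:2]-C; th=np.arctan2(p[1],p[0]); r=np.hypot(*p)*1000; print(th,r)
arc(th,r,0.0,55.3,2)
arc(th,55.3,.15,55.3,8)"
```

```text
-0.5606355233097011 57.91498500415592
[-0.22, 0.14, 0, 0.0, -0.0, -0.0, 0, 0.0]
[0.39, 0.73, 0, 0.15, 0.27, 0.79, 0, 0.15, 0.15, 0.81, 0, 0.15, 0.03, 0.83, 0, 0.15, -0.09, 0.82, 0, 0.15, -0.22, 0.8, 0, 0.15, -0.33, 0.76, 0, 0.15, -0.45, 0.7, 0, 0.15]
```

Call:
servo_tool(steps=[-0.22,0.14,0,0,0,0,0,0])

```text
t: 12.15
position: [0.5483, 0.0193, 0.1935]
tcp_rot: [0.002, 0.306, 0.952, -0.0]
contact_force: [8.4, -3.6, -4.2]
finger_gap: -0.0
grasp_force: 4.6
```

Call:
servo_tool(steps=[0.39,0.73,0,0.15,0.27,0.79,0,0.15,0.15,0.81,0,0.15,0.03,0.83,0,0.15,-0.09,0.82,0,0.15,-0.22,0.8,0,0.15,-0.33,0.76,0,0.15,-0.45,0.7,0,0.15])

```text
t: 13.15
position: [0.5468, 0.0839, 0.1938]
tcp_rot: [0.003, -0.288, 0.958, 0.001]
contact_force: [12.0, 7.6, -3.6]
finger_gap: -0.0001
grasp_force: 7.2
```

```bash
python3 -c "
from h import *
dot()
p=robot.get_state()['position'][:2]-C; th=np.arctan2(p[1],p[0])
arc(th,55.3,.16,55.3,10)"
```

```text
t 13.15 finger r 57.0 th 0.628 psi 3.725 j6 -0.58 z 0.1938 F [12.   7.6 -3.6]
dot 86 r 39.3 ang 1.157 collar mod 4.513
dot 61 r 33.2 ang 1.026 collar mod 4.381
white []
[-0.59, 0.66, 0, 0.16, -0.68, 0.56, 0, 0.16, -0.77, 0.44, 0, 0.16, -0.83, 0.31, 0, 0.16, -0.86, 0.18, 0, 0.16, -0.88, 0.04, 0, 0.16, -0.88, -0.1, 0, 0.16, -0.85, -0.25, 0, 0.16, -0.8, -0.37, 0, 0.16, -0.73, -0.5, 0, 0.16]
```

Call:
servo_tool(steps=[-0.59,0.66,0,0.16,-0.68,0.56,0,0.16,-0.77,0.44,0,0.16,-0.83,0.31,0,0.16,-0.86,0.18,0,0.16,-0.88,0.04,0,0.16,-0.88,-0.1,0,0.16,-0.85,-0.25,0,0.16,-0.8,-0.37,0,0.16,-0.73,-0.5,0,0.16])

```text
t: 14.45
position: [0.4639, 0.0937, 0.1936]
tcp_rot: [-0.001, 0.888, -0.461, -0.001]
contact_force: [-4.4, 6.3, 4.2]
finger_gap: 0.0003
grasp_force: 3.9
```

```bash
sed -i 's/(24,140,110),(36/(22,110,40),(38/' h.py; python3 -c "
from h import *
dot()
p=robot.get_state()['position'][:2]-C; th=np.arctan2(p[1],p[0])
arc(th,55.3,.14,55.3,5)"
```

```text
t 14.45 finger r 56.8 th 2.276 psi -0.957 j6 -2.17 z 0.1936 F [-4.4  6.3  4.2]
dot 572 r 35.0 ang 2.739 collar mod 6.094
white []
[-0.54, -0.55, 0, 0.14, -0.46, -0.62, 0, 0.14, -0.37, -0.68, 0, 0.14, -0.28, -0.73, 0, 0.14, -0.16, -0.75, 0, 0.14]
```

Call:
servo_tool(steps=[-0.54,-0.55,0,0.14,-0.46,-0.62,0,0.14,-0.37,-0.68,0,0.14,-0.28,-0.73,0,0.14,-0.16,-0.75,0,0.14])

```text
t: 15.12
position: [0.4448, 0.0593, 0.1936]
tcp_rot: [-0.0, 0.992, -0.129, -0.001]
contact_force: [-10.4, 2.4, 9.1]
finger_gap: -0.0003
grasp_force: 5.2
```

```bash
python3 -c "
from h import *
dot()"
```

```text
t 15.12 finger r 56.6 th 2.983 psi -0.259 j6 -2.94 z 0.1936 F [-10.4   2.4   9.1]
dot 587 r 34.7 ang -2.819 collar mod 0.536
white []
```

This is the first pass: the collar is at 6.82. I'll retract, lift and unwind the wrist for the second stroke.

Call:
servo_tool(steps=[-0.8,0.1,0,0,-0.7,0.1,0,0,0,0,2.5,-0.18,0,0,2.5,-0.18,0,-0.7,0,-0.18,0,-0.7,0,-0.18,0,-0.7,0,-0.18,0,-0.7,0,-0.18,0,0,0,-0.18,0,0,0,-0.18])

```text
t: 16.42
position: [0.4321, 0.033, 0.2434]
tcp_rot: [0.0, -0.657, 0.754, -0.0]
contact_force: [0.7, -0.9, -0.6]
finger_gap: -0.0001
grasp_force: 0.0
```

Call:
servo_tool(steps=[0,0,0,-0.18,0,0,0,-0.18,0,0,0,-0.18,0,0,0,-0.18,0,0,0,-0.18,0,0,0,-0.18,0,0,0,-0.18,0,0,0,-0.18,0,0,0,-0.18,0,0,0,-0.18])

```text
t: 17.68
position: [0.4321, 0.0331, 0.2434]
tcp_rot: [0.0, 0.182, 0.983, -0.0]
contact_force: [0.7, -0.4, -0.4]
finger_gap: -0.0002
grasp_force: 0.0
```

Call:
servo_tool(steps=[0,0,0,-0.18,0,0,0,-0.18,0,0,0,-0.18,0,0,0,-0.18,0,0,0,-0.18,0,0,0,-0.18,0,0,0,-0.18,0,0,0,-0.18,0,0,0,-0.18,0,0,0,-0.18])

```text
t: 18.92
position: [0.4321, 0.0331, 0.2434]
tcp_rot: [0.0, 0.883, 0.469, 0.0]
contact_force: [0.3, -0.2, -0.2]
finger_gap: 0.0
grasp_force: 0.0
```

```bash
python3 -c "
from h import *
dot()
print(robot.get_state()['position'])"
```

```text
t 18.93 finger r 70.7 th -2.895 psi 0.976 j6 2.05 z 0.2434 F [ 0.3 -0.2 -0.2]
dot 325 r 34.7 ang -2.789 collar mod 0.566
white []
[0.43210713 0.0331235  0.24337565]
```

Call:
servo_tool(steps=[0,0,0,-0.17,0,0,0,-0.17,0,0,-2,-0.17,0,0,-2,-0.18,0,0,-1,0,0.7,0.08,0,0,0.5,0.06,0,0,0.35,0.03,0,0,0,0,0,0])

```text
t: 20.1
position: [0.4461, 0.0345, 0.1938]
tcp_rot: [0.0, 0.989, 0.147, -0.002]
contact_force: [-12.0, -2.7, 7.8]
finger_gap: -0.0
grasp_force: 6.0
```

```bash
python3 -c "
from h import *
dot()
arc(-2.855,55.3,.15,55.3,10)
arc(-1.355,55.3,.15,55.3,10)
arc(.145,55.3,.15,55.3,10)
arc(1.645,55.3,.15,55.3,5)"
```

```text
t 20.1 finger r 56.8 th -2.859 psi 0.295 j6 2.74 z 0.1938 F [-12.   -2.7   7.8]
dot 574 r 34.7 ang -2.802 collar mod 0.553
white []
[0.29, -0.78, 0, 0.15, 0.41, -0.72, 0, 0.15, 0.51, -0.65, 0, 0.15, 0.6, -0.57, 0, 0.15, 0.68, -0.48, 0, 0.15, 0.74, -0.36, 0, 0.15, 0.79, -0.26, 0, 0.15, 0.82, -0.13, 0, 0.15, 0.83, -0.0, 0, 0.15, 0.82, 0.11, 0, 0.15]
[0.79, 0.24, 0, 0.15, 0.75, 0.35, 0, 0.15, 0.69, 0.46, 0, 0.15, 0.61, 0.56, 0, 0.15, 0.52, 0.65, 0, 0.15, 0.42, 0.71, 0, 0.15, 0.31, 0.77, 0, 0.15, 0.19, 0.81, 0, 0.15, 0.07, 0.82, 0, 0.15, -0.06, 0.83, 0, 0.15]
[-0.18, 0.81, 0, 0.15, -0.3, 0.77, 0, 0.15, -0.41, 0.72, 0, 0.15, -0.52, 0.65, 0, 0.15, -0.6, 0.57, 0, 0.15, -0.69, 0.46, 0, 0.15, -0.74, 0.37, 0, 0.15, -0.79, 0.24, 0, 0.15, -0.82, 0.13, 0, 0.15, -0.83, -0.0, 0, 0.15]
[-0.82, -0.12, 0, 0.15, -0.79, -0.25, 0, 0.15, -0.75, -0.36, 0, 0.15, -0.68, -0.46, 0, 0.15, -0.61, -0.57, 0, 0.15]
```

Call:
servo_tool(steps=[0.29,-0.78,0,0.15,0.41,-0.72,0,0.15,0.51,-0.65,0,0.15,0.6,-0.57,0,0.15,0.68,-0.48,0,0.15,0.74,-0.36,0,0.15,0.79,-0.26,0,0.15,0.82,-0.13,0,0.15,0.83,0,0,0.15,0.82,0.11,0,0.15])

```text
t: 21.4
position: [0.5137, -0.0052, 0.1943]
tcp_rot: [0.001, 0.622, 0.783, -0.001]
contact_force: [-1.1, -5.9, 3.8]
finger_gap: 0.0003
grasp_force: 2.6
```

```bash
python3 -c "
from h import *
dot()"
```

```text
t 21.4 finger r 57.1 th -1.340 psi 1.799 j6 1.17 z 0.1943 F [-1.1 -5.9  3.8]
dot 570 r 35.6 ang -1.254 collar mod 2.101
white []
```

Call:
servo_tool(steps=[0.79,0.24,0,0.15,0.75,0.35,0,0.15,0.69,0.46,0,0.15,0.61,0.56,0,0.15,0.52,0.65,0,0.15,0.42,0.71,0,0.15,0.31,0.77,0,0.15,0.19,0.81,0,0.15,0.07,0.82,0,0.15,-0.06,0.83,0,0.15])

```text
t: 22.7
position: [0.5574, 0.0582, 0.1942]
tcp_rot: [0.002, -0.079, 0.997, -0.0]
contact_force: [3.4, -1.0, 1.5]
finger_gap: -0.0
grasp_force: 1.6
```

```bash
python3 -c "
from h import *
dot()"
```

```text
t 22.7 finger r 57.3 th 0.137 psi 3.300 j6 -0.20 z 0.1942 F [ 3.4 -1.   1.5]
dot 560 r 37.1 ang 0.159 collar mod 3.514
white []
```

Call:
servo_tool(steps=[-0.26,0.81,0,0.15,-0.3,0.77,0,0.15,-0.41,0.72,0,0.15,-0.52,0.65,0,0.15,-0.6,0.57,0,0.15,-0.69,0.46,0,0.15,-0.74,0.37,0,0.15,-0.79,0.24,0,0.15,-0.82,0.13,0,0.15,-0.83,0,0,0.15])

```text
t: 24.0
position: [0.4969, 0.1074, 0.1945]
tcp_rot: [-0.002, 0.737, -0.676, -0.0]
contact_force: [2.3, 9.3, 4.4]
finger_gap: 0.0002
grasp_force: 4.3
```

```bash
python3 -c "
from h import *
dot()
p=robot.get_state()['position'][:2]-C; th=np.arctan2(p[1],p[0])
arc(th,55.3,.15,55.3,8)"
```

```text
t 24.0 finger r 57.1 th 1.637 psi -1.484 j6 -1.61 z 0.1945 F [2.3 9.3 4.4]
dot 562 r 36.6 ang 1.629 collar mod 4.984
white []
[-0.82, -0.13, 0, 0.15, -0.79, -0.26, 0, 0.15, -0.74, -0.36, 0, 0.15, -0.68, -0.48, 0, 0.15, -0.6, -0.57, 0, 0.15, -0.51, -0.66, 0, 0.15, -0.4, -0.72, 0, 0.15, -0.29, -0.77, 0, 0.15]
```

Call:
servo_tool(steps=[-0.82,-0.13,0,0.15,-0.79,-0.26,0,0.15,-0.74,-0.36,0,0.15,-0.68,-0.48,0,0.15,-0.6,-0.57,0,0.15,-0.51,-0.66,0,0.15,-0.4,-0.72,0,0.15])

```text
t: 24.92
position: [0.4492, 0.0748, 0.1941]
tcp_rot: [-0.001, 0.976, -0.216, -0.001]
contact_force: [-7.2, 6.3, 6.4]
finger_gap: 0.0003
grasp_force: 4.3
```

```bash
python3 -c "
from h import *
dot(name='pics/w7.png')
p=robot.get_state()['position'][:2]-C; th=np.arctan2(p[1],p[0])
arc(th,55.3,.05,55.3,6)
im=cv2.imread('pics/w7.png');cv2.imwrite('pics/w7c.png',cv2.resize(im[0:260,130:380],None,fx=2.3,fy=2.3,interpolation=cv2.INTER_CUBIC))"
```

```text
t 24.93 finger r 57.0 th 2.699 psi -0.435 j6 -2.73 z 0.1941 F [-7.2  6.3  6.4]
dot 579 r 35.7 ang 2.692 collar mod 6.047
white []
[-0.11, -0.25, 0, 0.05, -0.09, -0.26, 0, 0.05, -0.09, -0.27, 0, 0.05, -0.07, -0.26, 0, 0.05, -0.05, -0.28, 0, 0.05, -0.05, -0.27, 0, 0.05]
```

View pics/w7c.png

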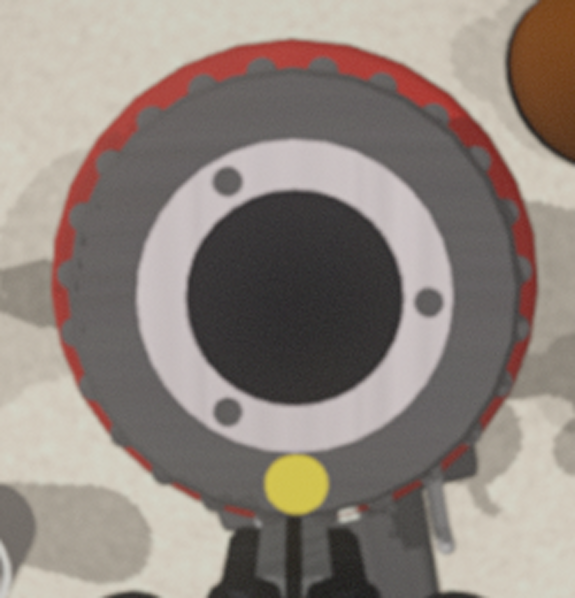

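The dot at crop (297,484) is approaching the index line at (348,515), with about 0.24 rad left. I'll push 0.2, back off, and measure the dot against the line unobstructed.

Call:
servo_tool(steps=[-0.11,-0.25,0,0.05,-0.09,-0.26,0,0.05,-0.09,-0.27,0,0.05,-0.07,-0.26,0,0.05,0,0,0,0,-0.7,0.17,0,0,-0.7,0.17,0,0,0,0,0,0])

```text
t: 25.98
position: [0.4327, 0.0668, 0.1936]
tcp_rot: [0.0, 0.993, -0.119, 0.0]
contact_force: [1.0, -0.9, -0.6]
finger_gap: 0.0004
grasp_force: 0.0
```

```bash
python3 -c "
from h import *
dot(name='pics/w8.png')
s=robot.get_state();d=robot.get_image('wrist');print(ring(d,s))
im=d['image'];cv2.imwrite('pics/w8c.png',cv2.resize(im[0:230,155:365],None,fx=2.6,fy=2.6,interpolation=cv2.INTER_CUBIC))
g=cv2.cvtColor(im,cv2.COLOR_BGR2HSV)
# ring circle: bright low-sat annulus outer edge, index: brightest low-sat px near the line
for lo in (150,170,190,210):
  for n,p in blob((im,),(0,0,lo),(180,60,255),(200,150,330,215)):
    q=wz(d,s,p,.208)[:2]-C
    if n>4 and .044<np.hypot(*q)<.064: print(lo,n,p,np.hypot(*q),np.arctan2(q[1],q[0]))
t=cam('top'); b=blob(t,*YEL,BOX); print([(n,onz(t,*p,.247)) for n,p in b])
"
```

```text
t 25.98 finger r 70.0 th 2.905 psi -0.240 j6 -2.94 z 0.1936 F [ 1.  -0.9 -0.6]
dot 639 r 35.2 ang 2.901 collar mod 6.256
white []
[(np.int32(6026), array([0.50060638, 0.0504633 ]))]
150 96 [260.04166667 202.89583333] 0.057194402219194515 2.92457104755526
170 65 [259.92307692 201.33846154] 0.05624589684083628 2.923691678715042
190 41 [259.92682927 201.43902439] 0.056306991850098596 2.923709303306179
[]
```

View pics/w8c.png

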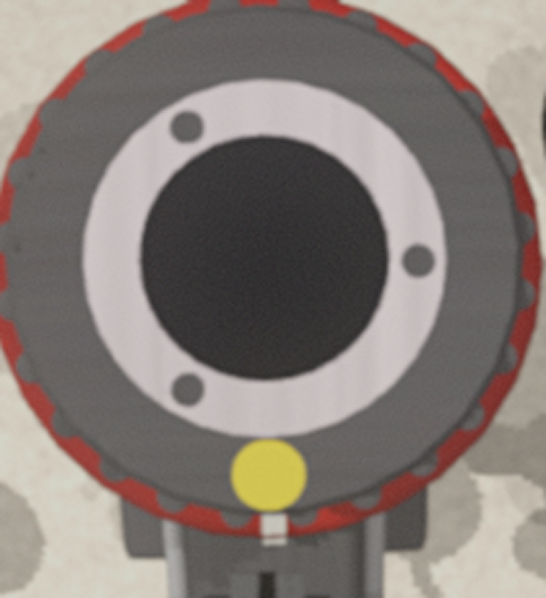

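The dot at (269,475) lines up with the white line at (273,527) to within about 0.02 rad, so it's on the line for the second time. I'll move clear and hand in.

Call:
servo_tool(steps=[-0.5,0,1,0,0,0,3,0,0,0,3,0,0,0,0,0,0,0,0,0])

```text
t: 26.75
position: [0.4278, 0.0667, 0.2631]
tcp_rot: [0.0, 0.993, -0.119, -0.0]
contact_force: [-0.1, -0.7, 0.8]
finger_gap: -0.0001
grasp_force: 0.0
```

```bash
python3 -c "
from h import *
dot()
print(robot.hand_in())"
```

```text
t 26.75 finger r 74.7 th 2.922 psi -0.239 j6 -2.94 z 0.2631 F [-0.1 -0.7  0.8]
dot 281 r 35.2 ang 2.904 collar mod 6.259
white []
the job is handed in; nothing more can be done
None
```

I rolled the collar anticlockwise from about 1.7 rad to about 12.55 rad, so the dot is at the index line for the second time (about 0.02 rad short of exact); the arm is clear, it touched nothing but the collar, and the job was handed in at about 27 s.

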